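# Gauge two pipe blanks and sort them

## Robot

A 6-joint arm with a two-finger parallel gripper is mounted at the origin on the work surface. World frame = base frame: x ahead of the robot, y to its left, z up, the work surface at z = 0. Lengths are in mm, angles in rad, forces in N, time in s.
With the tool pointing down it reaches from about 425 to 950 mm from the base axis. Payload 3.5 kg.
Tool frame: the origin (TCP) lies between the finger pads; the fingertips stand ahead of it and the grasp point (between the pads) is the TCP (robot.finger_overhang is the z of the fingertips in the tool frame, in mm); z points along the fingers, y is the direction in which the jaws open and shut (so a half turn about z gives the same grasp; the last joint's range is limited). The gripper opens to 85 mm and grips with 20 to 120 N. Pads are 22 mm wide; open, the fingers measure 114 mm over their backs; the gripper's body (76 mm by 85 mm) begins 54 mm behind the grasp point. The pads swing forward as they close: fully open they stand 13 mm farther back than shut.
Start: joints at [-1.405, 0.286, 1.577, -0, 1.279, -0.15], TCP at [209.663, -641.598, 250.325] pointing down, gripper open.
Joint ranges: [-2.77, 2.77], [-0.9, 2.22], [0.21, 2.48], [-1.53, 4.67], [0.24, 2.81], [-2.84, 2.84]. Speed limits (rad/s): [2.79, 2.79, 3.14, 3.14, 3.14, 3.14].

## Interface

Orientations are given as [roll, pitch, yaw] about the fixed x, y, z axes, in that order (R = Rz(yaw) Ry(pitch) Rx(roll)).
In Python, from plant import robot, capture, calibration gives the robot as it stands.
- The arm moves only by the shell command python3 -m creep 'ROWS'. ROWS is JSON, a list of rows, each a list of 7 numbers: the shift along the world's x, y, z in cm, then the turn, a rotation vector about the world's x, y, z in rad, then the finger opening in cm, from 0 to 8.54. A call has exactly 8 rows; each row is the pose to reach, as a shift and turn from the pose commanded when the call began; what a row does not reach only later rows make up. A row lasts 1/10 s, in which the tool goes at most 50 mm and 8.59 degrees, less where a joint would pass 70% of its speed; a pose out of reach is approached as far as the arm can. A call with a gripper value outside its range is refused whole. The fingers move at their own pace and stop on an object; the grip force is fixed at half the most. Time passes only in rows, so rows that repeat a pose let the fingers close, or fill a call up. It gives the time, the measured TCP pose, the force and the opening at its end, in the units of the state.
- robot.get_obs(): the state, without advancing time (a new reading comes with each control period).
- capture(name): name is "scene" or "side" or "wrist"; returns the picture (400x640x3 uint8, red, green, blue); there is no depth.
- calibration(name): a dict with "fovy" (degrees; the focal length in pixels is half the picture's height over the tangent of half this angle, whatever the lens; pixels are square), "cx", "cy" (the principal point, pixels), "k1" (the pictures are not rectified: a ray, as slopes to the right and down, at radius r is drawn at 1 + k1 r^2 times it, then the intrinsics apply), "rvec" (rotation vector, rad) and "tvec" (3), from world to camera coordinates, as OpenCV has them. Camera axes: x right, y down, z forward; pixel columns grow to the right and rows downward; lengths in mm; the calibration is good to about 2 mm. A picture is of the moment at which its call begins: read the wrist's pose just before it. calibration takes no time and is no camera call; for the wrist camera it gives the pose at the moment of the call.
- robot.finish_job(): hands the job in, once; it reports no verdict.
The state is a dict: "clock": time; "q": joint angles; "joint_velocities": joint speeds; "tau": joint torques, N m; "ee_pos": TCP position; "orientation": TCP orientation; "wrist_force": force on the tool from outside, world axes, zero at the start; "ft_torque": the same for the moment, N m; "finger_gap": finger opening in mm.
Only numpy, scipy, OpenCV 4.12 (cv2) and the standard library are available. Lean on these libraries where they do the work, as an engineer would, in place of code of your own. Each camera call takes 0.05 s, during which the arm holds its last target. There are 200 camera calls.

## Task

Try the two wooden pipe blanks from the stock block in the stepped gap gauge, one at a time: lay the blank along the gap, let go, and see how far it sinks. One that passes the green go gap but stops at the red no-go gap is good: lay it, without dropping it, in the plywood rack; one that sinks past the no-go gap to the bottom is too thin: lay it in the red tray. Put the first blank away before trying the other, check both, and leave the oil bottle, the handpiece and the bur block where they are.

Things in the scene. Friction and masses are not known exactly. Their poses are not given: they have to be found in the camera images.
- blank_a: One of two pale wooden pipe blanks: round rod 200 mm long, 30 to 45 g, either 21 mm (good) or 15 mm (too thin) in diameter. Origin on its axis at mid-length, x axis along the rod. It starts lying in either groove of the stock block, parallel to the block's x, its middle at the block's middle.
- blank_b: The other pale wooden pipe blank, in the other groove: also 200 mm long, 21 or 15 mm in diameter, origin on its axis at mid-length, x axis along the rod.
- stock: Fixed dark wooden stock block, 90 (x) x 142 (y) x 58 mm high. Origin: centre of underside, z up. Two grooves along x, 26 mm wide, at y = -38 and +38 mm, floors 25 mm above the bench. Its cheeks stand above the blanks, so a blank can be taken only by its ends, which stick out 55 mm at each side, 25 mm clear of the bench.
- gauge: Fixed stepped gap gauge. Origin: centre of underside, z up; the gap runs along its x. Base 100 x 84 x 8 mm. Two alike jaw sets at x = -42 and +42 mm, each 16 (x) x 64 (y) mm, up to 74 mm high; the 68 mm between them is open down to the base. A blank laid centrally sticks out 50 mm at each end and can be held there or between the jaws.
- gauge_go (a point): Centre of the gauge's green go gap at its top, 64 mm above the bench. The go gap is 24 mm wide and goes down to 48 mm; above it a 45 degree lead-in widens to 44 mm at 74 mm height.
- gauge_nogo (a point): Centre of the red no-go gap at its top edges, 48 mm above the bench; 17.5 mm wide, down to a steel floor at 26 mm. A good blank rests on the red edges, its axis about 54 mm above the bench; a thin one sinks to the floor, its axis about 33.5 mm above the bench.
- rack: Fixed plywood rack for good blanks. Origin: centre of underside, z up. Base 216 (x) x 70 (y) x 8 mm. Two end rests, 60 mm high, at x from 62 to 108 mm on either side, with a groove along x. The 124 mm between them is open down to the base: a blank can be lowered in only when held near its middle.
- rack_seat (a point): Middle of the rack's groove, at the height of its floor, 26 mm above the bench. The groove is 26 mm wide, with a 45 degree lead-in to 46 mm wide in its top 10 mm (50 to 60 mm high). A seated good blank has its axis 36.5 mm above the bench.
- tray: Fixed low red plastic tray for thin blanks, 250 (x) x 120 (y) mm, walls 22 mm high and 5 mm thick, floor 5 mm thick. Origin: centre of underside, z up.
- oil: Bystander: amber glass oil bottle, 44 mm across, 110 mm high, standing loose. Origin at the centre of its underside.
- handpiece: Bystander: loose aluminium rotary handpiece lying on the bench, 26 mm thick, about 165 mm long along its x. Origin under its grip at bench level.
- bur_block: Bystander: loose wooden block with small steel burs standing in it, 110 x 70 mm, about 67 mm high. Origin at the centre of its underside.
There are look-alikes about, which are no part of the job. Leave any purple look-alike of the blank_b alone. Leave any yellow look-alike of the blank_a alone.

How it is judged:
By the outcome, as a careful person would: the job done as asked, in the order asked, and still so for the second after the job is handed in, with the robot touching nothing.
It also fails if it takes over 72 s, if anything falls off the work surface, if the arm or the gripper's body presses on something with over 40 N, if the wrist force passes 120 N, or if a joint passes its speed limit or range.

## Working session

There is one attempt and no reset: what is moved stays moved. The work goes in short steps, Python scripts to look and compute and a shell command to move; the robot and the scene stay as the last step left them, time stands still between calls to the robot, and variables do not carry over. Pictures are saved under pics/ and viewed, about 8 in all and at most 12, crops included, and the job is handed in when it is done.

```bash
mkdir -p pics; ls; cat > h.py <<'E'
import numpy as np, cv2, sys
from plant import robot, capture, calibration
def snap(name,fn):
    c=calibration(name); im=capture(name); cv2.imwrite(f'pics/{fn}.png',im[...,::-1]); np.save(f'pics/{fn}.npy',c,allow_pickle=True); return im,c
def cal(fn): return np.load(f'pics/{fn}.npy',allow_pickle=True).item()
def ray(c,u,v):
    f=200/np.tan(np.radians(c['fovy'])/2)
    d=np.array([(u-c['cx'])/f,(v-c['cy'])/f]); s=d.copy()
    for _ in range(30): s=d/(1+c['k1']*(s@s))
    R=cv2.Rodrigues(np.array(c['rvec'],float))[0]; t=np.array(c['tvec'],float).ravel()
    return -R.T@t, R.T@np.array([*s,1])
def atz(c,u,v,z):
    o,d=ray(c,u,v); return o+d*(z-o[2])/d[2]
def proj(c,P):
    f=200/np.tan(np.radians(c['fovy'])/2)
    R=cv2.Rodrigues(np.array(c['rvec'],float))[0]; p=R@np.array(P,float)+np.array(c['tvec'],float).ravel()
    s=p[:2]/p[2]; s=s*(1+c['k1']*(s@s)); return f*s+[c['cx'],c['cy']]
E
python3 - <<'E'
from h import *
for n in('scene','side'):
    im,c=snap(n,n+'0'); print(n,c)
o=robot.get_obs(); print(o['ee_pos'],o['orientation'],o['finger_gap'],robot.finger_overhang)
E
```

```text
pics
scene {'fovy': 43.1525872063205, 'cx': 321.00924213247026, 'cy': 204.24170382874647, 'k1': -0.16021431500797528, 'rvec': array([ 2.02940262,  1.18546048, -0.52992488]), 'tvec': array([-222.77275179, -244.90628333, 1633.10427468])}
side {'fovy': 47.83357149741151, 'cx': 329.2879136845371, 'cy': 195.12536902084705, 'k1': -0.12210473058791121, 'rvec': array([ 0.55648881, -2.57557773,  1.36786834]), 'tvec': array([ 423.08810315,  189.02267339, 1033.368068  ])}
[ 209.57902949 -641.05655648  249.03360307] [-3.13941374e+00 -3.01455346e-04  3.15788949e-01] 85.10103878196325 19.0
```

View pics/scene0.png

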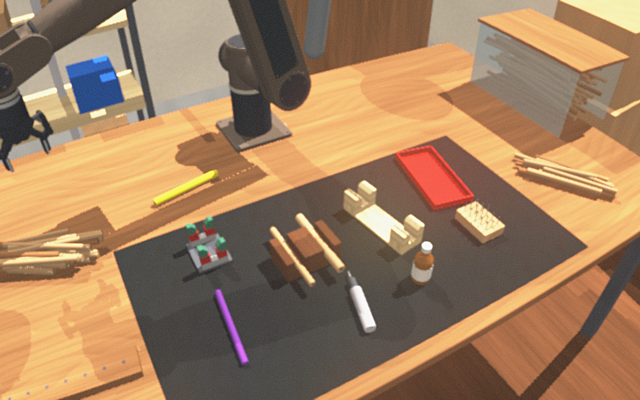

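View pics/side0.png

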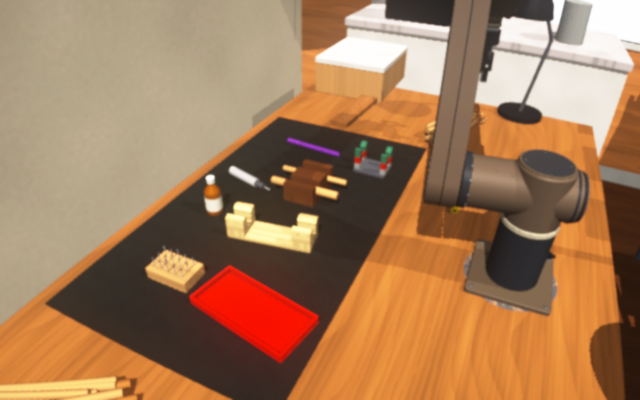

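The scene shows the pale blanks in the stock block, at (275,231)-(310,283) and (300,218)-(340,269). Around them are the gauge (208,243), rack (383,218), tray (433,177), oil (423,265), handpiece (361,303) and bur block (480,222). The look-alikes are a purple rod (230,327) and a yellow one (185,188), and there are bundles of sticks on the bench outside the mat. Only the two rods in the stock block fit the description.

```bash
python3 - <<'E'
from h import *
c=cal('scene0'); 
for n,u,v,z in [('A1',275,231,35),('A2',310,282,35),('B1',300,219,35),('B2',340,268,35),('gauge',209,258,8),('rackc',383,219,8),('rackfar',362,197,30),('racknear',405,236,30),('tray',433,177,5),('t1',396,152,22),('t2',430,147,22),('t3',471,198,22),('t4',436,207,22),('oil',422,280,0),('bur',480,230,0),('hand1',349,280,13),('hand2',370,328,13),('yel',185,188,10),('pur1',218,292,10),('pur2',244,362,10)]:
    print(n,atz(c,u,v,z).round(0))
print('cam',ray(c,1,1)[0].round())
im=cv2.imread('pics/scene0.png')
a=cv2.resize(im[205:295,170:350],None,fx=4,fy=4,interpolation=cv2.INTER_CUBIC)
b=cv2.resize(cv2.imread('pics/side0.png')[130:210,260:410],None,fx=3,fy=3,interpolation=cv2.INTER_CUBIC)
out=np.zeros((600,720,3),np.uint8); out[:360,:720]=a; out[360:600,:450]=b
cv2.imwrite('pics/crop1.png',out)
E
```

```text
A1 [ 498. -155.   35.]
A2 [ 680. -158.   35.]
B1 [489. -82.  35.]
B2 [677. -79.  35.]
gauge [ 479. -323.    8.]
rackc [568. 118.   8.]
rackfar [489. 103.  30.]
racknear [663. 115.  30.]
tray [490. 348.   5.]
t1 [357. 311.  22.]
t2 [385. 419.  22.]
t3 [629. 365.  22.]
t4 [610. 257.  22.]
oil [777.  84.   0.]
bur [720. 320.   0.]
hand1 [702. -69.  13.]
hand2 [ 835. -100.   13.]
yel [ 198. -291.   10.]
pur1 [ 588. -342.   10.]
pur2 [ 780. -362.   10.]
cam [1316. -497.  894.]
```

View pics/crop1.png

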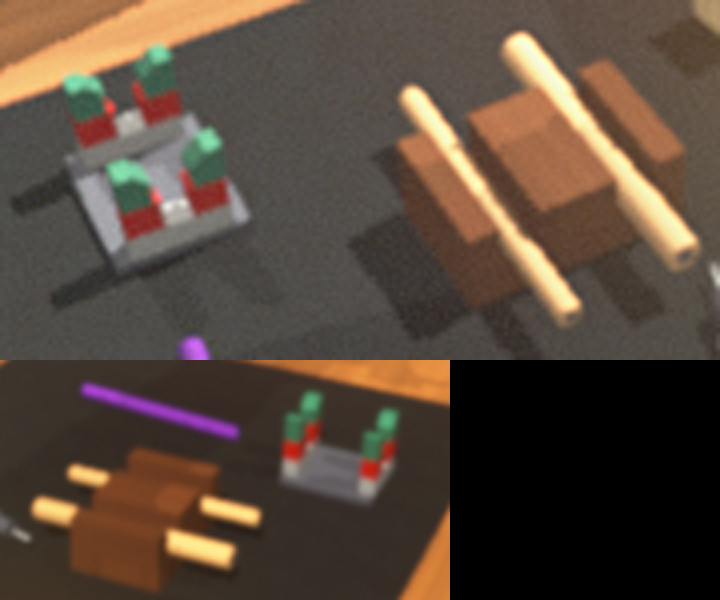

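The crop confirms that the pale rods in the stock block are the blanks. The left one (y≈-157) looks thinner than the right one (y≈-80), and both will still be gauged. Next I move the wrist camera over the gauge and stock for precise poses.

```bash
python3 -m creep '[[4,5,1,0,0,-0.04,8],[8,10,2,0,0,-0.08,8],[11,14,3,0,0,-0.12,8],[14,18,4,0,0,-0.16,8],[17,22,5,0,0,-0.2,8],[20,26,6,0,0,-0.24,8],[23,30,8,0,0,-0.28,8],[25,34,10,0,0,-0.316,8]]'
python3 - <<'E'
from h import *
im,c=snap('wrist','w0'); o=robot.get_obs(); print(o['ee_pos'],o['orientation'],o['clock'],c['fovy'])
for p in [(0,0),(639,0),(0,399),(639,399)]: print(atz(c,*p,0).round())
print(ray(c,320,200))
E
```

```text
clock: 0.9
ee_pos: [443.2, -327.8, 336.5]
orientation: [-3.14, 0.001, -0.002]
wrist_force: [1.1, -0.5, 0.2]
finger_gap: 80.1
[ 446.93855225 -323.27024703  341.22371519] [-3.14006802e+00 -6.13268054e-03  2.72540904e-03] 0.95 69.73637733117786
[667. 105.   0.]
[ 664. -769.    0.]
[-31. 306.   0.]
[ -30. -971.    0.]
(array([ 508.69937164, -328.16866627,  461.09030066]), array([-0.26514555, -0.01331004, -0.96424692]))
```

View pics/w0.png

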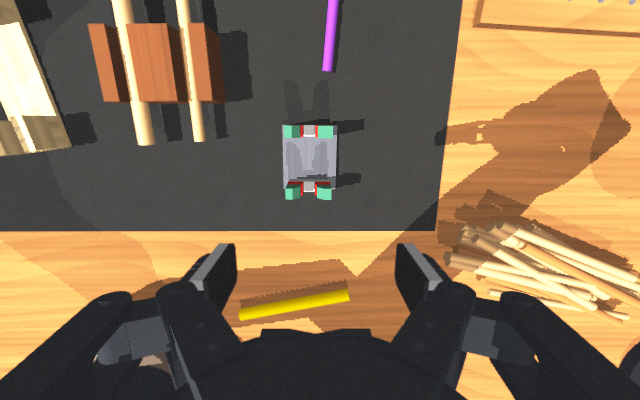

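The wrist view shows the gauge at (309,160), its gap nearly vertical in the image. The blanks' near ends are at (146,140) and (198,138), with the rack at far left and the purple and yellow look-alikes at (330,35) and (293,300). I'll segment the gauge and take another wrist view over the stock and rack.

```bash
python3 -m creep '[[0,4,0,0,0,0,8],[0,8,0,0,0,0,8],[0,12,0,0,0,0,8],[0,16,0,0,0,0,8],[0,20,0,0,0,0,8],[0,24,0,0,0,0,8],[1,28,0,0,0,0,6],[1,28,0,0,0,0,6]]'
python3 - <<'E'
from h import *
im,c=snap('wrist','w1'); o=robot.get_obs(); print(o['ee_pos'],o['orientation'],o['clock'])
im=cv2.imread('pics/w0.png'); c=cal('w0')
hsv=cv2.cvtColor(im,cv2.COLOR_BGR2HSV)
g=((hsv[...,0]>60)&(hsv[...,0]<95)&(hsv[...,1]>60)&(hsv[...,2]>60)).astype(np.uint8)
g[:110]=0;g[210:]=0
n,l,s,ct=cv2.connectedComponentsWithStats(g)
for i in range(1,n):
    if s[i,4]>15: print(s[i],ct[i].round(1),atz(c,*ct[i],74).round(1))
big=cv2.resize(im[115:210,270:350],None,fx=6,fy=6,interpolation=cv2.INTER_CUBIC)
i2=cv2.imread('pics/w1.png')
cv2.imwrite('pics/crop2.png',big)
E
```

```text
clock: 1.75
ee_pos: [452.5, -46.4, 337.1]
orientation: [-3.14, -0.0, 0.006]
wrist_force: [-0.1, 0.1, 0.3]
finger_gap: 60.2
[452.41797677 -48.22963617 337.00167854] [3.14155903e+00 3.72238987e-04 4.41553447e-03] 1.8
[284 125  16  13 200] [291.3 131.2] [ 495.8 -295.7   74. ]
[318 125  15  14 193] [325.2 131.6] [ 495.2 -340.1   74. ]
[285 185  16  15 215] [292.  191.9] [ 413.9 -294.6   74. ]
[317 185  15  15 217] [324. 192.] [ 413.8 -339.    74. ]
```

View pics/w1.png

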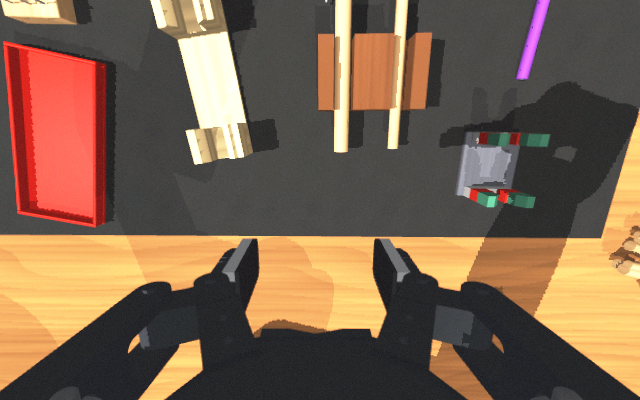

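View pics/crop2.png

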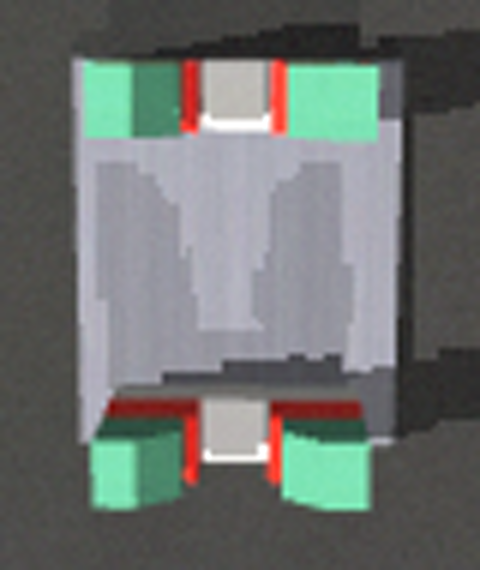

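```bash
python3 - <<'E'
from h import *
i2=cv2.imread('pics/w1.png')
a=cv2.resize(i2[0:170,150:260],None,fx=3.5,fy=3.5,interpolation=cv2.INTER_CUBIC)
b=cv2.resize(i2[0:170,310:440],None,fx=3.2,fy=3.5,interpolation=cv2.INTER_CUBIC)
cv2.imwrite('pics/crop3.png',np.hstack([a,b])); print(a.shape,b.shape)
from scipy.optimize import least_squares
c=cal('w0'); px=np.array([(73,58),(402,60),(393,441),(80,441),(83,62),(379,64),(372,510),(90,508)])/6+[270,115]
P=np.array([(50,42,8),(50,-42,8),(-50,-42,8),(-50,42,8),(50,32,74),(50,-32,74),(-50,-32,74),(-50,32,74)],float)
def T(p,P): 
    cs,sn=np.cos(p[2]),np.sin(p[2]); return np.c_[p[0]+cs*P[:,0]-sn*P[:,1],p[1]+sn*P[:,0]+cs*P[:,1],P[:,2]]
r=least_squares(lambda p:np.concatenate([proj(c,q)-u for q,u in zip(T(p,P),px)]),[455,-317,0],loss='soft_l1')
print(r.x,r.fun.reshape(-1,2).round(1))
for u,z in [((235,95),26),((235,430),26),((235,95),48),((233.5,440),48)]: print(atz(c,*(np.array(u)/6+[270,115]),z).round(1))
E
```

```text
(595, 385, 3) (595, 416, 3)
[ 4.52958803e+02 -3.17787887e+02 -7.92709315e-03] [[-0.1 -0. ]
 [ 0.1  0. ]
 [-0.1  0.5]
 [ 0.2  0.1]
 [ 0.1  0. ]
 [-0.2  0. ]
 [-0.6 -0.3]
 [ 0.6 -0.3]]
[ 494.7 -317.9   26. ]
[ 410.5 -317.3   26. ]
[ 495.4 -318.4   48. ]
[ 413.  -317.5   48. ]
```

View pics/crop3.png

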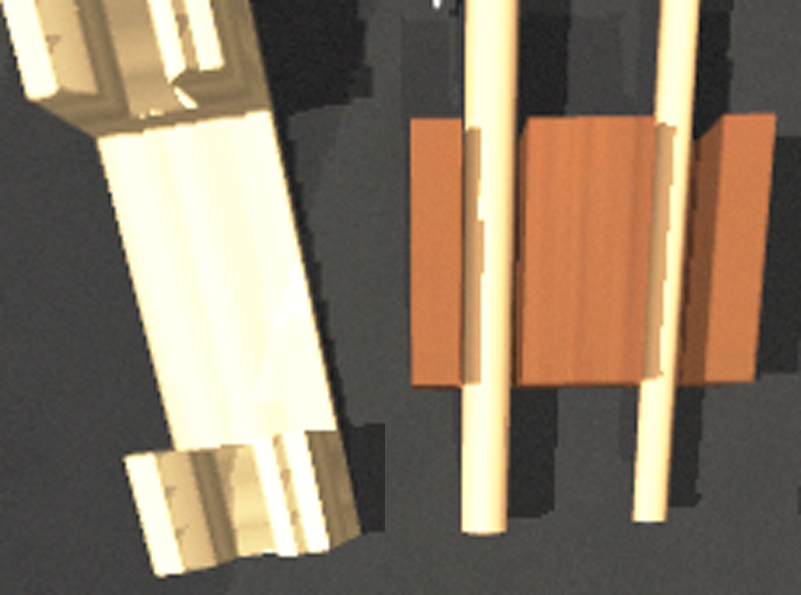

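The crop shows the rack turned slightly and both grooves clear. In the stock, the thick-looking blank is on the +y side and the thin-looking one on the -y side. Now I'll fit the stock, rack and tray poses.

```bash
python3 - <<'E'
from h import *
from scipy.optimize import least_squares
c=cal('w1')
def T(p,P): 
    P=np.array(P,float); cs,sn=np.cos(p[2]),np.sin(p[2]); return np.c_[p[0]+cs*P[:,0]-sn*P[:,1],p[1]+sn*P[:,0]+cs*P[:,1],P[:,2]]
def fit(n,px,P,x0):
    r=least_squares(lambda p:np.concatenate([proj(c,q)-u for q,u in zip(T(p,P),px)]),x0,loss='soft_l1')
    print(n,r.x.round(3)); print(r.fun.reshape(-1,2).round(1).tolist()); return r.x
B=lambda l:[((x-385)/3.2+310,y/3.5) for x,y in l]
A=lambda l:[(x/3.5+150,y/3.5) for x,y in l]
s=fit('stock',B([(410,118),(775,114),(755,381),(411,386)]),[(45,71,58),(45,-71,58),(-45,-71,58),(-45,71,58)],[585,-118,0])
print('blanks mid',T(s,[(0,38,35),(0,-38,33)]),'near 78', T(s,[(-78,38,35),(-78,-38,33)]))
for q,z in zip(B([(462,532),(506,532),(634,521),(665,521)]),(35.5,35.5,32.5,32.5)): print(atz(c,*q,z).round(1))
r=fit('rack',A([(126,456),(158,576),(30,97),(100,138),(269,111)]),[(-62,35,60),(-108,35,60),(62,35,60),(62,35,8),(62,-35,8)],[568,110,.2])
print('base right edge pts local:')
for q in A([(337,430),(360,535),(320,360)]):
    w=atz(c,*q,8)-[r[0],r[1],0]; cs,sn=np.cos(r[2]),np.sin(r[2]); print((cs*w[0]+sn*w[1]).round(1),(-sn*w[0]+cs*w[1]).round(1))
fit('tray',[(4,42),(105,62),(18,212)],[(125,60,22),(125,-60,22),(-125,60,22)],[490,340,0])
E
```

```text
stock [ 5.78857e+02 -1.19661e+02  1.50000e-02]
[[0.2, 0.5], [0.0, 0.0], [-0.8, -0.2], [0.4, -0.4]]
blanks mid [[ 578.27491741  -81.66517233   35.        ]
 [ 579.43922089 -157.65625337   33.        ]] near 78 [[ 500.28407108  -82.86011538   35.        ]
 [ 501.44837456 -158.85119642   33.        ]]
[474.7 -73.   35.5]
[474.9 -93.2  35.5]
[ 479.5 -152.3   32.5]
[ 479.5 -166.5   32.5]
rack [5.71333e+02 1.04831e+02 1.54000e-01]
[[0.1, 0.1], [-0.2, -0.6], [0.2, 0.2], [-0.2, 0.2], [0.0, -0.1]]
base right edge pts local:
-62.5 -35.6
-108.4 -36.2
-33.2 -34.5
tray [ 4.83871e+02  3.40963e+02 -2.05000e-01]
[[2.2, -1.2], [-6.6, 0.3], [0.1, 0.7]]
```

```bash
python3 -m creep '[[1,-3,-3,0,0,0.005,5],[2,-6,-6,0,0,0.01,4],[3,-9,-10,0,0,0.01,4],[4,-11,-14,0,0,0.01,4],[5,-11,-18,0,0,0.01,4],[5,-11,-22.7,0,0,0.01,4],[5,-11,-22.7,0,0,0.01,4],[5,-11,-22.7,0,0,0.01,4]]'; python3 -c "
from plant import robot
o=robot.get_obs();print(o['ee_pos'],o['orientation'],o['finger_gap'])"
```

```text
clock: 2.6
ee_pos: [501.8, -160.8, 109.9]
orientation: [-3.141, 0.002, 0.009]
wrist_force: [0.9, 0.5, 0.9]
finger_gap: 40.0
[ 501.76697364 -160.75437632  109.89692701] [-3.14056840e+00  2.35906370e-03  8.60422374e-03] 40.03283826706645
```

```bash
python3 -m creep '[[0,0.2,-3,0,0,0,4],[0,0.2,-6,0,0,0,4],[0,0.2,-7.7,0,0,0,4],[0,0.2,-7.7,0,0,0,3],[0,0.2,-7.7,0,0,0,1],[0,0.2,-7.7,0,0,0,0.5],[0,0.2,-7.7,0,0,0,0.5],[0,0.2,-7.7,0,0,0,0.5]]'; python3 -c "
from plant import robot
o=robot.get_obs();print(o['ee_pos'],o['wrist_force'],o['finger_gap'])"
```

```text
clock: 3.4
ee_pos: [504.5, -159.2, 35.7]
orientation: [3.139, -0.005, 0.01]
wrist_force: [0.0, -0.9, 4.7]
finger_gap: 12.7
[ 504.47000158 -159.19768364   35.68180114] [ 0.04934649 -0.90782548  4.7136271 ] 12.683690475991815
```

```bash
python3 -m creep '[[0,0,0,0,0,0,0.5],[0,0,2,0,0,0,0.5],[0,0,5,0,0,0,0.5],[0,0,8,0,0,0,0.5],[0,0,11,0,0,0,0.5],[0,0,12,0,0,0,0.5],[0,0,12,0,0,0,0.5],[0,0,12,0,0,0,0.5]]'
python3 - <<'E'
from h import *
im,c=snap('wrist','w2'); s,c2=snap('side','s2'); o=robot.get_obs(); print(o['ee_pos'],o['orientation'],o['finger_gap'],o['wrist_force'])
i=cv2.imread('pics/w2.png'); j=cv2.imread('pics/s2.png')
cv2.imwrite('pics/c4.png',np.vstack([cv2.resize(i,(480,300)),cv2.resize(j[80:230,200:440],(480,300))]))
E
```

```text
clock: 4.2
ee_pos: [501.6, -157.5, 151.7]
orientation: [-3.14, 0.002, 0.01]
wrist_force: [0.3, 1.2, -0.2]
finger_gap: 13.0
[ 501.26172575 -157.299278    150.990229  ] [-3.13946732  0.00378398  0.00974923] 13.100844436269785 [-0.28920534 -0.06302873  0.16749268]
```

View pics/c4.png

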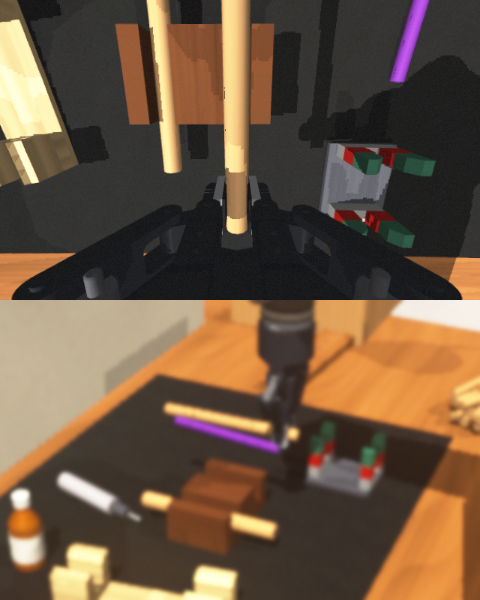

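The blank is gripped near its near end and looks level. I'll check that numerically.

```bash
python3 - <<'E'
from h import *
c=cal('s2'); print('seen',(282.5,134),(348.5,147.5))
for z in(130,140,151,160): print(z,proj(c,(677,-156,z)).round(1),proj(c,(477,-158,z)).round(1))
w=cal('w2')
# tube width center at image points
i=cv2.imread('pics/w2.png'); 
for v in (5,60,120,200,230):
    row=i[v].astype(int); m=(row[:,2]>170)&(row[:,1]>130)&(row[:,0]>70); xs=np.where(m[280:350])[0]+280; 
    print(v,xs.min(),xs.max(), atz(w,xs.min(),v,151).round(1),atz(w,xs.max(),v,151).round(1))
E
```

```text
seen (282.5, 134) (348.5, 147.5)
130 [283.8 138.7] [348.6 153.2]
140 [283.7 135.6] [348.8 149.9]
151 [283.6 132.1] [348.9 146.4]
160 [283.5 129.3] [349.1 143.4]
5 296 326 [ 609.1 -149.   151. ] [ 609.3 -160.3  151. ]
60 297 326 [ 590.3 -149.2  151. ] [ 590.4 -160.7  151. ]
120 298 325 [ 567.4 -149.4  151. ] [ 567.5 -160.7  151. ]
200 300 325 [ 532.6 -150.1  151. ] [ 532.7 -161.4  151. ]
230 309 320 [ 518.2 -154.2  151. ] [ 518.2 -159.3  151. ]
```

```bash
python3 -m creep '[[-2,-2.5,0,0,0,-0.005,0.5],[-4,-5,0,0,0,-0.01,0.5],[-6,-8,0,0,0,-0.018,0.5],[-8.5,-11,0,0,0,-0.018,0.5],[-11,-14,0,0,0,-0.018,0.5],[-12.5,-16,-2,0,0,-0.018,0.5],[-12.5,-16,-4,0,0,-0.018,0.5],[-12.5,-16,-4,0,0,-0.018,0.5]]'; python3 - <<'E'
from h import *
im,c=snap('wrist','w3'); snap('side','s3'); o=robot.get_obs(); print(o['ee_pos'],o['orientation'],o['finger_gap'])
p=o['ee_pos']
for v in (5,60,120,200):
    row=im[v].astype(int); m=(row[:,0]>170)&(row[:,1]>130)&(row[:,2]>70); xs=np.where(m[280:350])[0]+280
    print(v,xs.min(),xs.max(), atz(c,(xs.min()+xs.max())/2,v,p[2]).round(1))
E
```

```text
clock: 5.1
ee_pos: [374.9, -316.1, 108.9]
orientation: [-3.134, 0.006, -0.01]
wrist_force: [0.3, 1.3, -1.3]
finger_gap: 12.9
[ 376.9803645  -317.16474891  112.04026241] [-3.13891868e+00  2.03099131e-03 -8.20800913e-03] 12.752740414859723
5 295 330 [ 481.1 -316.1  112. ]
60 296 330 [ 462.9 -316.   112. ]
120 297 329 [ 440.8 -315.8  112. ]
200 299 329 [ 407.1 -315.8  112. ]
```

```bash
python3 -m creep '[[0,-0.15,-1.5,0,0,0,0.5],[0,-0.15,-3,0,0,0,0.5],[0,-0.15,-4.2,0,0,0,0.5],[0,-0.15,-5.3,0,0,0,0.5],[0,-0.15,-5.3,0,0,0,0.5],[0,-0.15,-5.3,0,0,0,0.5],[0,-0.15,-5.3,0,0,0,2.2],[0,-0.15,-5.3,0,0,0,4]]' ; python3 -m creep '[[0,0,0,0,0,0,4],[0,0,0,0,0,0,4],[0,0,3,0,0,0,4],[0,0,7,0,0,0,4],[0,0,11,0,0,0,4],[0,0,15,0,0,0,4],[0,0,15,0,0,0,4],[0,0,15,0,0,0,4]]'; python3 - <<'E'
from h import *
im,c=snap('wrist','w4'); snap('side','s4'); o=robot.get_obs(); print(o['ee_pos'],o['orientation'],o['finger_gap'])
i=cv2.imread('pics/w4.png'); j=cv2.imread('pics/s4.png')
cv2.imwrite('pics/c5.png',np.vstack([i[:300,160:560],cv2.resize(j[120:200,320:420],(400,300))]))
E
```

```text
clock: 6.0
ee_pos: [378.0, -320.0, 61.2]
orientation: [3.14, -0.001, -0.008]
wrist_force: [0.1, 0.7, 0.5]
finger_gap: 35.3
clock: 6.8
ee_pos: [377.9, -319.9, 211.6]
orientation: [3.139, -0.002, -0.008]
wrist_force: [-0.4, 0.8, -0.8]
finger_gap: 39.6
[ 376.90970692 -318.71012905  208.73551023] [-3.13937214e+00  1.72543382e-03 -8.24614950e-03] 40.13638824444433
```

View pics/c5.png

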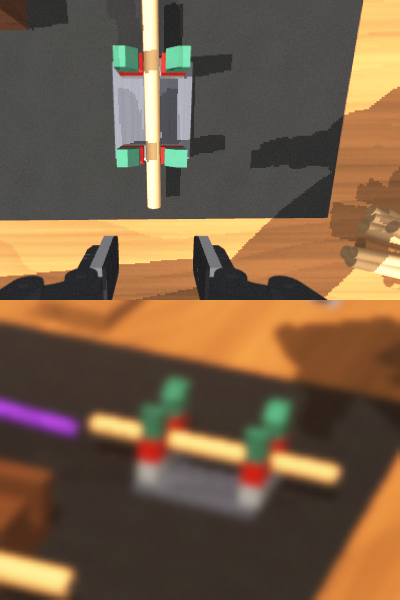

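The blank lies through both jaw sets. Its ends are at about (343,153) and (405,166) in the side picture. I'll test which rest height fits.

```bash
python3 - <<'E'
from h import *
c=cal('s4'); print('seen',(343,152.8),(405,166)); w=cal('w4')
for z in(33.5,54): print(z,proj(c,(553,-318.6,z)).round(1),proj(c,(353,-317,z)).round(1),'wrist near end',proj(w,(353,-317,z)).round(1))
im=cv2.imread('pics/w4.png').astype(int)
col=[(v,int(im[v,312,2]),int(im[v,312,0])) for v in range(196,216,2)]; print(col)
j=cv2.imread('pics/s4.png').astype(int)
for u in (345,350,375,400,403):
    m=(j[:,u,2]>150)&(j[:,u,1]>120)&(j[:,u,0]>60); vs=np.where(m[140:180])[0]+140; 
    t=min(max((u-343)/62,0),1); print(u,vs.min() if len(vs) else None,vs.max() if len(vs) else None)
for row,zs in ((40,0),(20,0),(175,0)):
    m=(im[row,290:340,2]>170); xs=np.where(m)[0]+290
    for z in (33.5,54): print(row,z,xs.min(),xs.max(),(atz(w,xs.max()+.5,row,z)-atz(w,xs.min()-.5,row,z)).round(1)[1],atz(w,xs.mean(),row,z).round(1))
E
```

```text
seen (343, 152.8) (405, 166)
33.5 [343.6 152.6] [404.2 166.9] wrist near end [312.7 206.8]
54 [343.9 146.9] [404.9 161.1] wrist near end [312.6 212.5]
[(196, 255, 225), (198, 255, 226), (200, 255, 225), (202, 255, 223), (204, 255, 226), (206, 255, 226), (208, 255, 187), (210, 80, 78), (212, 84, 81), (214, 83, 76)]
345 150 155
350 151 156
375 157 162
400 163 167
403 164 167
40 33.5 303 317 -14.2 [ 517.4 -316.2   33.5]
40 54 303 317 -13.2 [ 512.4 -316.5   54. ]
20 33.5 302 317 -14.9 [ 534.  -316.    33.5]
20 54 302 317 -13.8 [ 527.8 -316.2   54. ]
175 33.5 307 319 -13.9 [ 388.5 -317.7   33.5]
175 54 307 319 -12.9 [ 392.1 -317.9   54. ]
```

The blank sank to the bottom: its axis is at 33.5 mm (side rows 152.6/166.9 predicted, 152.8/166 seen) and its width is about 14.5 mm. It is too thin and goes in the red tray. I'll regrasp it between the jaws.

```bash
python3 -m creep '[[3,0,0,0,0,0,4],[6,0.1,-1,0,0,0,4],[7.6,0.1,-4,0,0,0,4],[7.6,0.1,-8,0,0,0,4],[7.6,0.1,-12,0,0,0,4],[7.6,0.1,-15,0,0,0,4],[7.6,0.1,-16.5,0,0,0,4],[7.6,0.1,-16.5,0,0,0,4]]' ;python3 -m creep '[[0,0,0,0,0,0,2],[0,0,0,0,0,0,0.5],[0,0,0,0,0,0,0.5],[0,0,0,0,0,0,0.5],[0,0,0,0,0,0,0.5],[0,0,2,0,0,0,0.5],[0,0,5,0,0,0,0.5],[0,0,9,0,0,0,0.5]]'
```

```text
clock: 7.7
ee_pos: [451.4, -316.4, 41.5]
orientation: [-3.136, 0.006, -0.008]
wrist_force: [0.5, 0.6, -0.2]
finger_gap: 40.1
clock: 8.5
ee_pos: [452.5, -318.2, 134.9]
orientation: [-3.141, 0.002, -0.008]
wrist_force: [0.3, 0.0, -0.2]
finger_gap: 12.3
```

```bash
python3 -m creep '[[0,2,3,0,0,0,0.5],[0.5,6.5,4,0,0,0,0.5],[1,11,4,0,0,0,0.5],[1.5,15.5,4,0,0,0,0.5],[2,20,4,0,0,0,0.5],[2.5,24.5,4,0,0,0,0.5],[3,29,4,0,0,0,0.5],[3,33.5,4,0,0,0,0.5]]' ;python3 -m creep '[[0,4.5,0,0,0,-0.05,0.5],[0,9,0,0,0,-0.1,0.5],[0,13.5,0,0,0,-0.15,0.5],[0,18,0,0,0,-0.2,0.5],[0,22,0,0,0,-0.2,0.5],[0,25,0,0,0,-0.2,0.5],[0,25,0,0,0,-0.2,0.5],[0,25,0,0,0,-0.2,0.5]]'; python3 - <<'E'
from h import *
im,c=snap('wrist','w5'); o=robot.get_obs(); print(o['clock'],o['ee_pos'],o['orientation'],o['finger_gap'])
hsv=cv2.cvtColor(im,cv2.COLOR_RGB2HSV); m=((hsv[...,1]>150)&((hsv[...,0]<6)|(hsv[...,0]>174))&(hsv[...,2]>60)).astype(np.uint8)
for n,cc,mm in (('w5',c,m),):
    k,l,s,ct=cv2.connectedComponentsWithStats(mm); b=1+np.argmax(s[1:,4]); print(s[b])
    pts=np.argwhere(l==b)[:,::-1]
    W=np.array([atz(cc,*p,22)[:2] for p in pts[::3]]); print(cv2.minAreaRect(W.astype(np.float32)))
for f in ('w1','scene0'):
    i=cv2.imread(f'pics/{f}.png'); h=cv2.cvtColor(i,cv2.COLOR_BGR2HSV); mm=((h[...,1]>180)&((h[...,0]<6)|(h[...,0]>174))&(h[...,2]>60)).astype(np.uint8)
    k,l,s,ct=cv2.connectedComponentsWithStats(mm); b=1+np.argmax(s[1:,4]); pts=np.argwhere(l==b)[:,::-1]
    W=np.array([atz(cal(f),*p,22)[:2] for p in pts]); print(f,s[b],cv2.minAreaRect(W.astype(np.float32)))
E
```

```text
clock: 9.3
ee_pos: [484.3, 17.7, 176.2]
orientation: [3.14, -0.003, -0.008]
wrist_force: [0.5, -0.7, -0.8]
finger_gap: 12.4
clock: 10.1
ee_pos: [483.7, 266.5, 175.5]
orientation: [3.141, -0.001, -0.206]
wrist_force: [0.1, -0.2, -0.4]
finger_gap: 12.6
10.15 [483.724982   265.86621373 175.38203215] [ 3.14095830e+00 -9.94108360e-04 -2.07851337e-01] 12.554325436739669
[  161    69   141   220 24875]
((499.50433349609375, 340.276123046875), (121.45237731933594, 219.90089416503906), 78.56170654296875)
w1 [   3   41  103  186 7848] ((483.34124755859375, 337.27764892578125), (133.95376586914062, 250.9294891357422), 78.87313842773438)
scene0 [396 146  77  63 917] ((498.437255859375, 336.5821533203125), (130.7735137939453, 265.4398498535156), 78.87859344482422)
```

```bash
python3 -m creep '[[0,4,0,0,0,0,0.5],[0.1,7.4,-2,0,0,0,0.5],[0.1,7.4,-6,0,0,0,0.5],[0.1,7.4,-10,0,0,0,0.5],[0.1,7.4,-12,0,0,0,0.5],[0.1,7.4,-13.5,0,0,0,0.5],[0.1,7.4,-14,0,0,0,0.5],[0.1,7.4,-14,0,0,0,0.5]]'; python3 - <<'E'
from h import *
im,c=snap('side','s6'); 
for _ in range(2):
    o=robot.get_obs(); print(o['clock'],o['ee_pos'],o['orientation'],o['finger_gap'],o['wrist_force'])
E
```

```text
clock: 10.95
ee_pos: [485.1, 339.8, 35.4]
orientation: [3.142, -0.0, -0.209]
wrist_force: [-0.2, 0.0, 0.0]
finger_gap: 12.4
11.0 [485.61845802 340.35974216  36.39456662] [-3.14048326e+00 -1.62484145e-03 -2.08991607e-01] 12.785730536513903 [ 0.09369901 -0.31192856 -0.8628424 ]
11.0 [485.61845802 340.35974216  36.39456662] [-3.14048326e+00 -1.62484145e-03 -2.08991607e-01] 12.785730536513903 [ 0.09369901 -0.31192856 -0.8628424 ]
```

```bash
python3 -m creep '[[0,0,-0.5,0,0,0,0.5],[0,0,-0.9,0,0,0,0.5],[0,0,-1.1,0,0,0,0.5],[0,0,-1.1,0,0,0,0.5],[0,0,-1.1,0,0,0,1.6],[0,0,-1.1,0,0,0,2.2],[0,0,-1.1,0,0,0,3],[0,0,-1.1,0,0,0,4]]';  python3 -m creep '[[0,0,0,0,0,0,4],[0,0,1,0,0,0,4],[0,0,3,0,0,0,4],[0,0,7,0,0,0,4],[-1,-2,11,0,0,0,4],[-2,-6,15,0,0,0,4],[-2,-10,17,0,0,0,4],[-2,-10,17,0,0,0,4]]'; python3 - <<'E'
from h import *
im,c=snap('wrist','w7'); o=robot.get_obs(); print(o['clock'],o['ee_pos'],o['orientation'],o['finger_gap'])
hsv=cv2.cvtColor(im,cv2.COLOR_RGB2HSV); m=((hsv[...,0]>8)&(hsv[...,0]<30)&(hsv[...,1]<170)&(hsv[...,2]>150)).astype(np.uint8)
k,l,s,ct=cv2.connectedComponentsWithStats(m)
for i in range(1,k):
    if s[i,4]>300:
        pts=np.argwhere(l==i)[:,::-1]; W=np.array([atz(c,*p,12.5)[:2] for p in pts[::3]]); print(s[i],cv2.minAreaRect(W.astype(np.float32)))
cv2.imwrite('pics/c7.png',im[...,::-1])
E
```

```text
clock: 11.8
ee_pos: [484.4, 340.5, 24.1]
orientation: [3.141, 0.0, -0.208]
wrist_force: [-0.9, -0.0, 0.4]
finger_gap: 39.9
clock: 12.6
ee_pos: [466.6, 238.2, 199.8]
orientation: [-3.138, -0.008, -0.211]
wrist_force: [0.8, 0.3, 0.5]
finger_gap: 39.8
12.65 [465.91136114 239.2165757  197.79167633] [-3.13877662 -0.0055502  -0.21122364] 39.55339921821512
[ 135    0   90   32 1758] ((653.7852172851562, 330.4812927246094), (81.1112289428711, 25.822221755981445), 78.38900756835938)
[ 369    0  104  130 8867] ((572.0020751953125, 107.59393310546875), (126.70421600341797, 71.7881088256836), 9.152458190917969)
[    0    70   115   307 18131] ((447.20538330078125, 548.2727661132812), (134.3383026123047, 376.197021484375), 62.7802848815918)
[ 206   91   28  182 2270] ((483.1134033203125, 342.5887451171875), (14.188591003417969, 204.7355499267578), 77.87005615234375)
[479  99  36  58 832] ((484.1479797363281, 41.25852966308594), (55.24159240722656, 28.71123504638672), 8.514304161071777)
[ 412  123   48   54 1077] ((472.42132568359375, 107.61822509765625), (56.279720306396484, 41.194854736328125), 12.607492446899414)
[450 125  34  35 527] ((474.6431884765625, 76.4746322631836), (46.27223205566406, 22.55387306213379), 27.10862922668457)
[  407   234   233   162 17022] ((278.9352722167969, -36.33290100097656), (362.0462646484375, 171.89266967773438), 49.69609069824219)
[ 265  285  102   49 3551] ((307.63128662109375, 274.49365234375), (125.89270782470703, 62.68068313598633), 85.25243377685547)
[156 336  61  64 924] ((251.8773651123047, 453.0941467285156), (23.202356338500977, 132.28564453125), 38.0440559387207)
[415 336  61  64 903] ((184.51202392578125, 131.23367309570312), (131.92654418945312, 23.256948471069336), 28.0389461517334)
```

The thin blank lies in the tray at (483,343), measuring 14 x 205 mm and aligned with the tray. Now the other blank.

```bash
python3 -m creep '[[0.5,-4.5,0,0,0,0.03,4],[1,-9,0,0,0,0.07,4],[1.5,-13.5,0,0,0,0.12,4],[2,-18,0,0,0,0.17,4],[2.5,-22.5,0,0,0,0.22,4],[3,-27,0,0,0,0.225,4],[3.5,-31,-2,0,0,0.225,4],[3.5,-32.2,-6,0,0,0.225,4]]'; python3 -m creep '[[0,0,-2,0,0,0,4],[0,0,-3,0,0,0,4],[0,0,-3,0,0,0,4],[0,0,-3,0,0,0,4],[0,0,-3,0,0,0,4],[0,0,-3,0,0,0,4],[0,0,-3,0,0,0,4],[0,0,-3,0,0,0,4]]'; python3 -c "
from plant import robot
o=robot.get_obs();print(o['ee_pos'],o['orientation'],o['finger_gap'])"
```

```text
clock: 13.45
ee_pos: [503.0, -85.2, 136.9]
orientation: [3.138, -0.008, 0.014]
wrist_force: [-0.2, 0.5, -0.2]
finger_gap: 40.1
clock: 14.25
ee_pos: [499.8, -81.4, 104.9]
orientation: [3.141, -0.001, 0.017]
wrist_force: [-0.5, -0.7, -0.3]
finger_gap: 40.3
[499.83881977 -81.44300675 104.89950991] [ 3.14121553e+00 -1.03762537e-03  1.69809078e-02] 40.27655439058564
```

```bash
python3 -m creep '[[0.1,-0.1,-3,0,0,0,4],[0.1,-0.1,-6,0,0,0,4],[0.1,-0.1,-7,0,0,0,4],[0.1,-0.1,-7,0,0,0,4],[0.1,-0.1,-7,0,0,0,2],[0.1,-0.1,-7,0,0,0,1],[0.1,-0.1,-7,0,0,0,1],[0.1,-0.1,-7,0,0,0,1]]';python3 -m creep '[[0,0,0,0,0,0,1],[0,0,0,0,0,0,1],[0,0,2,0,0,0,1],[0,0,5,0,0,0,1],[0,0,8,0,0,0,1],[0,0,11,0,0,0,1],[0,0,11.5,0,0,0,1],[0,0,11.5,0,0,0,1]]'; python3 - <<'E'
from h import *
im,c=snap('wrist','w8'); o=robot.get_obs(); print(o['ee_pos'],o['orientation'],o['finger_gap'])
p=o['ee_pos']
for v in (5,60,120,200):
    row=im[v].astype(int); m=(row[:,0]>150)&(row[:,1]>110)&(row[:,2]>60); xs=np.where(m[270:360])[0]+270
    print(v,xs.min(),xs.max(), atz(c,xs.mean(),v,p[2]).round(1),(atz(c,xs.max()+.5,v,p[2])-atz(c,xs.min()-.5,v,p[2]))[1].round(1))
E
```

```text
clock: 15.05
ee_pos: [501.6, -82.9, 35.6]
orientation: [3.14, -0.003, 0.017]
wrist_force: [0.6, -0.2, 2.1]
finger_gap: 19.5
clock: 15.85
ee_pos: [500.7, -82.5, 149.8]
orientation: [3.141, -0.001, 0.017]
wrist_force: [0.2, 0.4, -0.9]
finger_gap: 19.0
[499.82545578 -82.21487241 148.32796676] [-3.14103378e+00  1.49526134e-03  1.68112436e-02] 19.416982514193066
5 288 335 [608.7 -79.1 148.3] -18.3
60 289 334 [589.7 -79.4 148.3] -18.4
120 290 333 [566.6 -79.7 148.3] -18.6
200 293 331 [531.6 -80.4 148.3] -17.8
```

```bash
python3 -m creep '[[-2,-4,0,0,0,-0.005,1],[-4,-8,0,0,0,-0.01,1],[-6,-12,0,0,0,-0.02,1],[-8,-16,0,0,0,-0.025,1],[-10,-20,0,0,0,-0.025,1],[-12.4,-23.6,0,0,0,-0.025,1],[-12.4,-23.6,-3,0,0,-0.025,1],[-12.4,-23.6,-4,0,0,-0.025,1]]'; python3 -m creep '[[0,0,0,0,0,0,1],[0,0,0,0,0,0,1],[0,0,0,0,0,0,1],[0,0,0,0,0,0,1],[0,0,0,0,0,0,1],[0,0,0,0,0,0,1],[0,0,0,0,0,0,1],[0,0,0,0,0,0,1]]';python3 - <<'E'
from h import *
im,c=snap('wrist','w9'); o=robot.get_obs(); print(o['ee_pos'],o['orientation'],o['finger_gap'])
p=o['ee_pos']
for v in (5,60,120,200):
    row=im[v].astype(int); m=(row[:,0]>150)&(row[:,1]>110)&(row[:,2]>60); xs=np.where(m[270:360])[0]+270
    print(v,xs.min(),xs.max(), atz(c,xs.mean(),v,p[2]).round(1),(atz(c,xs.max()+.5,v,p[2])-atz(c,xs.min()-.5,v,p[2]))[1].round(1))
E
```

```text
clock: 16.7
ee_pos: [373.7, -317.0, 104.7]
orientation: [-3.135, 0.005, -0.011]
wrist_force: [-1.0, -0.8, -1.3]
finger_gap: 19.1
clock: 17.5
ee_pos: [376.6, -318.5, 109.5]
orientation: [3.141, -0.0, -0.008]
wrist_force: [-0.3, -0.3, -0.2]
finger_gap: 19.2
[ 376.54692231 -318.50051295  109.39229694] [ 3.14148706e+00 -1.20654048e-04 -8.20967903e-03] 19.130857623851547
5 287 341 [ 484.1 -318.8  109.4] -20.7
60 271 359 [ 465.3 -317.4  109.4] -35.2
120 270 359 [ 442.5 -317.7  109.4] -37.6
200 292 337 [ 407.8 -318.3  109.4] -20.7
```

```bash
python3 -m creep '[[0,0.05,-1.5,0,0,0,1],[0,0.05,-3,0,0,0,1],[0,0.05,-4.2,0,0,0,1],[0,0.05,-5.2,0,0,0,1],[0,0.05,-5.2,0,0,0,1],[0,0.05,-5.2,0,0,0,1],[0,0.05,-5.2,0,0,0,2.6],[0,0.05,-5.2,0,0,0,4]]' ; python3 -m creep '[[0,0,0,0,0,0,4],[0,0,0,0,0,0,4],[0,0,3,0,0,0,4],[0,0,7,0,0,0,4],[0,0,11,0,0,0,4],[0,0,15,0,0,0,4],[0,0,15,0,0,0,4],[0,0,15,0,0,0,4]]'; python3 - <<'E'
from h import *
im,w=snap('wrist','w10'); _,c=snap('side','s10'); o=robot.get_obs(); print(o['ee_pos'],o['orientation'],o['finger_gap'])
for z in(33.5,36.5,54): print(z,proj(c,(553,-318.6,z)).round(1),proj(c,(353,-317,z)).round(1),'wrist near end',proj(w,(353,-317,z)).round(1))
im=cv2.imread('pics/w10.png').astype(int)
print([(v,int(im[v,312,2]),int(im[v,312,0])) for v in range(196,222,2)])
j=cv2.imread('pics/s10.png').astype(int)
for u in (345,350,375,400,403):
    m=(j[:,u,2]>150)&(j[:,u,1]>120)&(j[:,u,0]>60); vs=np.where(m[130:180])[0]+130; print(u,vs.min() if len(vs) else None,vs.max() if len(vs) else None)
for row in (20,40,175):
    xs=np.where(im[row,290:340,2]>170)[0]+290
    print(row,xs.min(),xs.max(),(atz(w,xs.max()+.5,row,54)-atz(w,xs.min()-.5,row,54)).round(1)[1],atz(w,xs.mean(),row,54).round(1))
i=cv2.imread('pics/w10.png'); jj=cv2.imread('pics/s10.png')
cv2.imwrite('pics/c10.png',np.vstack([i[:300,160:560],cv2.resize(jj[120:200,320:420],(400,300))]))
E
```

```text
clock: 18.35
ee_pos: [377.0, -318.5, 58.1]
orientation: [3.14, -0.001, -0.008]
wrist_force: [-0.2, -0.5, 0.3]
finger_gap: 39.0
clock: 19.15
ee_pos: [376.9, -318.4, 208.6]
orientation: [3.139, -0.002, -0.008]
wrist_force: [-0.7, 0.4, -0.8]
finger_gap: 39.9
[ 375.89187788 -317.19222171  205.72952538] [-3.13938794e+00  1.75982839e-03 -8.24033287e-03] 39.81194678514276
33.5 [343.6 152.6] [404.2 166.9] wrist near end [314.1 206.8]
36.5 [343.7 151.7] [404.3 166.1] wrist near end [314.1 207.5]
54 [343.9 146.9] [404.9 161.1] wrist near end [314.  212.5]
[(196, 255, 236), (198, 255, 236), (200, 255, 235), (202, 255, 235), (204, 255, 237), (206, 255, 236), (208, 255, 237), (210, 255, 236), (212, 255, 237), (214, 255, 237), (216, 255, 237), (218, 136, 91), (220, 254, 117)]
345 144 149
350 130 150
375 130 156
400 156 163
403 157 163
20 302 324 -19.7 [ 525.9 -317.8   54. ]
40 302 323 -19.2 [ 510.7 -317.2   54. ]
175 303 322 -19.7 [ 391.7 -315.9   54. ]
```

View pics/c10.png

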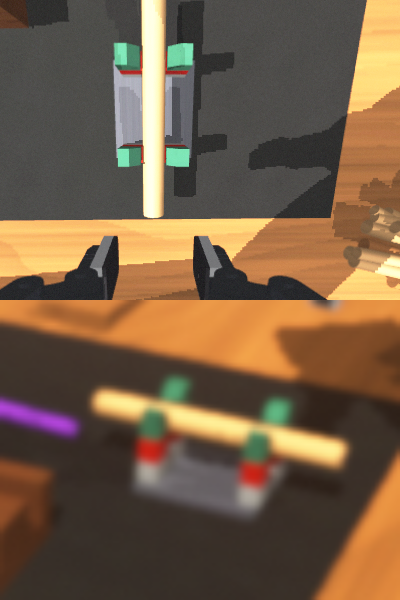

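The thick blank rests on the red edges: side rows of about 146.5/160 match the 54 mm prediction (146.9/161.1), and it is 20-21 mm wide. It is good and goes in the rack. I'll regrasp it at its middle (x≈448).

```bash
python3 -m creep '[[3,0,0,0,0,0,4],[6,0,-1,0,0,0,4],[7.3,0,-4,0,0,0,4],[7.3,0,-8,0,0,0,4],[7.3,0,-12,0,0,0,4],[7.3,0,-14,0,0,0,4],[7.3,0,-15.2,0,0,0,4],[7.3,0,-15.2,0,0,0,4]]' ;python3 -m creep '[[0,0,0,0,0,0,2],[0,0,0,0,0,0,1],[0,0,0,0,0,0,1],[0,0,0,0,0,0,1],[0,0,0,0,0,0,1],[0,0,2,0,0,0,1],[0,0,5,0,0,0,1],[0,0,9,0,0,0,1]]'
```

```text
clock: 20.05
ee_pos: [447.8, -316.3, 52.1]
orientation: [-3.137, 0.005, -0.008]
wrist_force: [-0.2, 0.5, 0.5]
finger_gap: 40.0
clock: 20.85
ee_pos: [448.8, -318.1, 145.1]
orientation: [3.141, 0.002, -0.008]
wrist_force: [0.4, -0.5, -0.6]
finger_gap: 19.4
```

```bash
python3 -m creep '[[1,2,1,0,0,0,1],[2,6,2,0,0,0,1],[3,10,2,0,0,0.02,1],[4,14,2,0,0,0.05,1],[5,18,2,0,0,0.08,1],[6,22,2,0,0,0.11,1],[7,26,2,0,0,0.14,1],[8,30,2,0,0,0.162,1]]' ;python3 -m creep '[[1,3.5,0,0,0,0,1],[2,7,0,0,0,0,1],[3,10,0,0,0,0,1],[4.2,12.3,0,0,0,0,1],[4.2,12.3,0,0,0,0,1],[4.2,12.3,0,0,0,0,1],[4.2,12.3,0,0,0,0,1],[4.2,12.3,0,0,0,0,1]]';python3 - <<'E'
from h import *
im,c=snap('wrist','w11'); o=robot.get_obs(); print(o['clock'],o['ee_pos'],o['orientation'],o['finger_gap'])
_,s=snap('side','s11'); snap('scene','sc11')
i=cv2.imread('pics/w11.png'); j=cv2.imread('pics/s11.png')
cv2.imwrite('pics/c11.png',np.vstack([cv2.resize(i[:,100:540],(440,400)),cv2.resize(j[150:260,190:350],(440,200))]))
E
```

```text
clock: 21.65
ee_pos: [530.7, -17.2, 166.4]
orientation: [3.139, -0.004, 0.155]
wrist_force: [0.5, -0.2, 0.2]
finger_gap: 19.0
clock: 22.45
ee_pos: [571.4, 103.9, 165.4]
orientation: [3.141, -0.0, 0.153]
wrist_force: [-0.2, -0.6, -0.2]
finger_gap: 18.8
22.5 [571.45262319 103.95634689 165.38548139] [ 3.14120944e+00 -2.84345201e-04  1.52415368e-01] 19.292610074779603
```

View pics/c11.png

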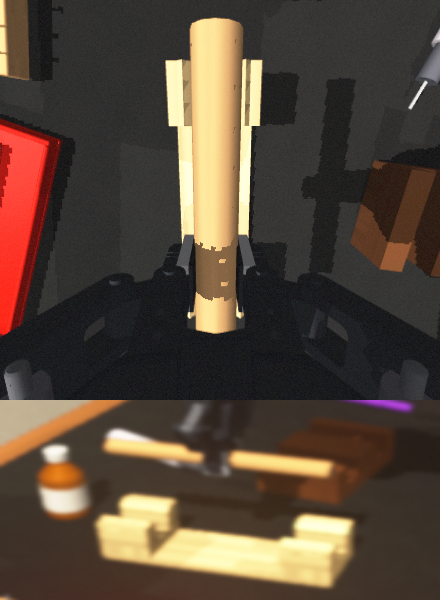

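The held blank is in line with the rack: its far end is at (317,18), and the far rest spans (266..362, 60). A numeric check before lowering.

```bash
python3 - <<'E'
from h import *
c=cal('w11')
def loc(P,r=(571.3,104.8,.154)):
    w=P-np.array([r[0],r[1],0]); cs,sn=np.cos(r[2]),np.sin(r[2]); return (cs*w[0]+sn*w[1]).round(1),(-sn*w[0]+cs*w[1]).round(1)
print('far end local',loc(atz(c,316.5,18,165)),'near end',loc(atz(c,317,331,165)))
for v,a,b in((40,290,342),(100,290.5,342),(200,292,339)):
  print('axis',v,loc(atz(c,(a+b)/2,v,165)),(atz(c,a,v,165)-atz(c,b,v,165))[1].round(1))
print('rest far-out corners',loc(atz(c,266,60,60)),loc(atz(c,362,60,60)),'inner',loc(atz(c,269,125,60)),loc(atz(c,361,125,60)))
im=cv2.imread('pics/w11.png').astype(int)
for v in (30,60,100,150): 
    xs=np.where((im[v,270:360,2]>110)&(im[v,270:360,0]<im[v,270:360,2]-30))[0]+270; print(v,xs.min(),xs.max())
E
```

```text
far end local (np.float64(103.4), np.float64(-1.1)) near end (np.float64(-38.7), np.float64(-1.3))
axis 40 (np.float64(95.9), np.float64(-0.9)) 20.0
axis 100 (np.float64(73.8), np.float64(-1.0)) 20.9
axis 200 (np.float64(31.2), np.float64(-0.7)) 21.0
rest far-out corners (np.float64(108.5), np.float64(35.3)) (np.float64(108.4), np.float64(-34.7)) inner (np.float64(62.8), np.float64(35.3)) (np.float64(62.7), np.float64(-35.9))
30 290 341
60 270 359
100 270 359
150 278 350
```

```bash
python3 -m creep '[[-0.2,0.1,-2,0,0,0,1],[-0.2,0.1,-5,0,0,0,1],[-0.2,0.1,-8,0,0,0,1],[-0.2,0.1,-9.5,0,0,0,1],[-0.2,0.1,-10.5,0,0,0,1],[-0.2,0.1,-11.5,0,0,0,1],[-0.2,0.1,-12,0,0,0,1],[-0.2,0.1,-12,0,0,0,1]]'; python3 -m creep '[[0,0,0,0,0,0,1],[0,0,0,0,0,0,1],[0,0,-0.2,0,0,0,1],[0,0,-0.4,0,0,0,1],[0,0,-0.5,0,0,0,1],[0,0,-0.6,0,0,0,1],[0,0,-0.7,0,0,0,1],[0,0,-0.7,0,0,0,1]]';python3 - <<'E'
from plant import robot
o=robot.get_obs(); print(o['ee_pos'],o['wrist_force'],o['finger_gap'])
E
```

```text
clock: 23.4
ee_pos: [569.6, 106.0, 45.3]
orientation: [3.142, 0.0, 0.154]
wrist_force: [0.4, -0.1, -0.9]
finger_gap: 19.3
clock: 24.2
ee_pos: [569.6, 106.0, 39.3]
orientation: [-3.142, 0.001, 0.154]
wrist_force: [-2.2, 0.5, 7.0]
finger_gap: 18.9
[569.5656985  106.04053875  39.30002175] [-2.2112694   0.52666741  6.98560477] 18.916155473651504
```

Contact of 7 N at TCP z≈39 is consistent with the blank being seated on the groove floor. Releasing.

```bash
python3 -m creep '[[0,0,0.1,0,0,0,1],[0,0,0.1,0,0,0,2.2],[0,0,0.1,0,0,0,2.5],[0,0,0.1,0,0,0,3],[0,0,0.1,0,0,0,4],[0,0,0.1,0,0,0,4],[0,0,1,0,0,0,4],[0,0,3,0,0,0,4]]'; python3 -m creep '[[0,0,3,0,0,0,4],[0,0,7,0,0,0,4],[0,0,11,0,0,0,4],[-3,0,15,0,0,0,4],[-7,0,18,0,0,0,4],[-9,0,20,0,0,0,4],[-9,0,20,0,0,0,4],[-9,0,20,0,0,0,4]]';python3 - <<'E'
from h import *
im,c=snap('wrist','w12'); o=robot.get_obs(); print(o['clock'],o['ee_pos'],o['finger_gap'])
_,s=snap('side','s12'); _,sc=snap('scene','sc12')
def W(l,z,r=(571.3,104.8,.154)): cs,sn=np.cos(r[2]),np.sin(r[2]); return (r[0]+cs*l,r[1]+sn*l,z)
for z in(36.5,54): print(z,'side',proj(s,W(100,z)).round(1),proj(s,W(-100,z)).round(1),'wrist',proj(c,W(100,z)).round(1),proj(c,W(-100,z)).round(1))
i=cv2.imread('pics/w12.png'); j=cv2.imread('pics/s12.png'); k=cv2.imread('pics/sc12.png')
r=np.hstack([cv2.resize(j[140:330,140:400],(400,292)),cv2.resize(k[130:320,180:440],(400,292))])
cv2.imwrite('pics/c12.png',np.vstack([np.hstack([i[:308,:],np.zeros((308,160,3),np.uint8)]),r]))
E
```

```text
clock: 25.0
ee_pos: [568.0, 106.0, 67.2]
orientation: [-3.141, 0.004, 0.154]
wrist_force: [-0.4, 0.2, -0.3]
finger_gap: 40.1
clock: 25.8
ee_pos: [479.8, 106.0, 269.0]
orientation: [3.141, -0.002, 0.154]
wrist_force: [-0.0, -0.2, -0.5]
finger_gap: 39.6
25.85 [479.65337849 105.95959297 267.7707362 ] 39.86761491981706
36.5 side [235.4 217.5] [311.  231.8] wrist [329.9   1.3] [327.7 183.3]
54 side [234.8 212. ] [311.  226.2] wrist [330.7  -5.7] [328.3 186.3]
```

View pics/c12.png

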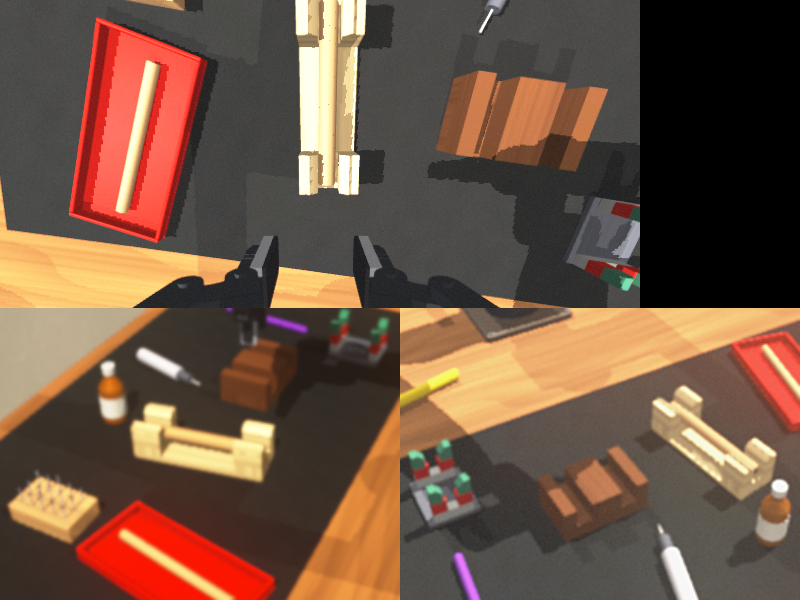

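The good blank lies in the rack groove and the thin one inside the tray. The stock and gauge are empty, the bystanders are in place, and the arm is clear at z≈268. I'm handing in.

```bash
python3 -c "
from plant import robot
print(robot.finish_job())"
```

```text
the job is handed in; nothing more can be done
None
```

I gauged both blanks one at a time, put each away, and handed the job in at about 26 s of the 72 s allowed.

- **Thin blank (stock block's -y groove):** it sank to the gauge floor, with its axis at about 33.5 mm, and measured about 14.5 mm wide. I regrasped it between the jaws and laid it in the red tray, letting go about 3 mm above the tray floor because the fingertips had no more room. It was put away before I touched the other blank.
- **Good blank (stock block's +y groove):** it stopped on the red no-go edges, with its axis at about 54 mm, and measured about 20 to 21 mm wide. I regrasped it at its middle and lowered it into the rack until it touched with about 7 N. I then backed off about 1 mm and let go.

**Last checks:** the final pictures show one blank in the rack groove and the other flat inside the tray. The oil bottle, handpiece and bur block look unmoved by eye, as do the purple and yellow look-alikes.

**Weaker readings:**
- Position readings scattered by 1 to 3 mm.
- My first tray fit was off by up to 6.6 pixels, so I re-measured the tray before placing.
- In the last picture I judged the rack seating by eye. The contact at tool height 39 mm supports it, though that is about 2 mm above the seated axis height of 36.5 mm.

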